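Re-set the cam-locked jaw of a board holder under an inspection camera

ROBOT

A 7-joint arm with a two-finger parallel gripper is mounted at the origin on a cart in front of the work surface, level with it; the furniture and walls round the work are solid. World frame = base frame: x ahead of the robot, y to its left, z up, the work surface at z = 0. Lengths are in m, angles in degrees, forces in N, time in s.
With the tool pointing down it reaches from about 0.35 to 0.775 m from the base axis. Payload 3.1 kg.
Tool frame: the origin (TCP) lies on the centre line of the jaws, within the pads' length; the fingertips stand 17 mm ahead of it and the grasp point (between the pads) lies 2 mm behind it (robot.tip_reach is the distance from the TCP to the fingertips, in m); z points along the fingers, y is the direction in which the jaws open and shut (so a half turn about z gives the same grasp; the last joint's range is limited). The gripper opens to 85 mm and grips with 20 to 120 N. Pads are 22 mm wide; open, the fingers measure 114 mm over their backs; the gripper's body (76 mm by 85 mm) begins 54 mm behind the grasp point. The pads swing forward as they close: fully open they stand 13 mm farther back than shut.
Start: joints at [74.788, 17.813, 0.802, 86.603, -0.252, 75.585, -1.558], TCP at [0.122, -0.536, 0.248] pointing down, gripper open.
Joint ranges: [-154.91, 154.91], [-16.99, 109.72], [-72.82, 74.43], [7.12, 147.25], [-82.49, 262.49], [11.32, 116.49], [-174.64, 174.64]. Speed limits (degrees/s): [159.86, 159.86, 180, 180, 180, 180, 180].

INTERFACE

Orientations are given as [roll, pitch, yaw] about the fixed x, y, z axes, in that order (R = Rz(yaw) Ry(pitch) Rx(roll)).
In Python, from station import robot, fingers, vision, workorder, recognise gives the robot as it stands. Calls block until the motion is done:
- robot.move_to(position, orientation): joint-space move of the TCP to a pose.
- robot.line_to(position, orientation=None, velocity=0.15, f_stop=None): straight line of the TCP; orientation=None keeps the orientation; velocity is the mean speed in m/s. With f_stop (N) it stops when the force on the tool has changed by that much, and returns True; else False.
- robot.move_j(angles): joint-space move.
- fingers.gripper_to(opening, force=None): opening from 0.0 (shut) to 1.0 (fully open); force is the grip in N (None keeps the last); returns when the fingers have stopped.
- robot.pause(seconds).
- robot.inverse_kinematics(position, orientation): joint angles nearest the present ones, or None.
- vision.grab_frame(name): name is "scene" or "top" or "wrist"; returns the picture (384x512x3 uint8, red, green, blue); there is no depth.
- vision.calibration(name): a dict with "mtx" (3x3 intrinsics, pixels), "extrinsics" (4x4, takes a point from world to camera coordinates); the wrist camera has in their place "T_tool_cam" (4x4, takes a point from camera to tool coordinates, whose origin is the TCP and whose axes are the flange's). Camera axes: x right, y up, looking along -z (the intrinsics and any distortion apply to the point x, -y, -z); pixel columns grow to the right and rows downward; lengths in m; the calibration is good to about 2 mm. A picture is of the moment at which its call begins: read the wrist's pose just before it. calibration takes no time and is no camera call.
A pose or a line that the arm cannot do raises robot.PlanningError and nothing moves.
- workorder.close_job(): hands the job in, once; it reports no verdict.
Trained networks look in the newest picture that a camera, given by its name, has taken for a name from the list of things; names that differ only in an ending like _2 or _b are one class to them, and where a whole thing is asked for, a point or a joint stands for the part that bears it (a point fixed in the world has none). Each returns a list of dicts, best first, with "p" (0 to 1); they miss things now and then, are a little off and sometimes report something else, mostly with a low value. They report only what shows in the picture. A call takes as long as a camera call.
- recognise(label, camera): "rect" ([centre column, centre row, width, height] in pixels, round what is visible of it).
Readings, each from a call of its own:
- robot.current_time_s(): time.
- robot.current_joint_positions(): joint angles.
- robot.current_dq(): joint speeds.
- robot.current_joint_torque(): joint torques, N m.
- robot.current_tool_pos(): TCP position.
- robot.current_eef_rot(): TCP orientation.
- robot.current_contact_force(): force on the tool from outside, world axes, zero at the start.
- robot.current_torque(): the same for the moment, N m.
- robot.current_finger_gap(): opening from 0.0 (shut) to 1.0 (fully open).
Only numpy, scipy, OpenCV 4.12 (cv2) and the standard library are available. Lean on these libraries where they do the work, as an engineer would, in place of code of your own. Each camera call takes 0.05 s, during which the arm holds its last target. There are 200 camera calls.

TASK

The circuit board lies loose on the bed of the inspection stand because the sliding jaw is still locked wide for a bigger board. Lift the red cam lever right up to free the jaw, slide the jaw towards the board until the board sits square against the fixed jaw and the jaw's sprung lip is pressed in about half of its travel (never to its stop), then, without letting the jaw creep back, press the sprung lever fully down until it clicks and stays, and let go. Do not knock the camera and light panel overhead or the things lying round the stand.

Things in the scene. Friction and masses are not known exactly. Their poses are not given: they have to be found in the camera images.
- stand: Inspection stand, fixed. Origin at bench level under the clamped board's centre; x points away from the robot's side to the column, z up, y from fixed jaw (-) to sliding jaw (+). Grey foot plate x -95..115, y -70..165, top z 12 mm; dark bed x -45..45, y -50..150, top z 30 mm; rails along y at x = -60 and 60, top z 24, end blocks at y -44 and 144, 26 high.
- fixed_face (a point): Centre of the fixed jaw's clamping face, at stand (0, -21, 33) mm; axes as the stand's. Tan insert 82 mm long (x), top 9 mm above the bed, on an aluminium block (stand y -43..-25, top z 46 mm).
- camera_head: Fixed; origin and axes as the stand's. Light panel (aluminium, white below) x -60..60, y -95..95, z 227..243 mm; lens and white camera 52 mm square above, up to z 373; column radius 11 at x 92, y 0, up to z 397. It blocks a gripper pointing straight down at the raised lever: lean the gripper back to the robot 25 to 45 degrees, pointing down and to stand +x.
- jaw (a joint): Travel (m) of the aluminium sliding jaw to stand -y: 0 widest, stop at 0.072. Lip's face (lip out) at stand y = 0.079 - jaw: with the 42 mm board against the fixed jaw it touches at 0.058, lip half in at 0.063. Friction 2 N when free. Lever down: its cam's teeth mesh with the serrated rail (3 mm pitch, jaw shifts to the nearest tooth) and hold about 20 N.
- lip (a joint): How far (m) the sprung lip is pressed back into the jaw: 0 out, stop 0.010, spring 0.8 N/mm. Tan bar 82 mm long (stand x), 6 mm thick, 1 to 9 mm above the bed, on two steel pins; bare gap between lip and jaw block 10 mm when out, 5 at half travel. If jaw and raised lever are let go, it pushes the jaw back to about 2.5 mm (2 N). Jaw block: 102 mm (x) by 45 mm, top z 48.
- lip_face (a point): Middle of the sprung lip's clamping face, 3 mm above the bed; axes as the stand's. Moves with the jaw and the lip.
- cam_lever (a joint): Angle (rad) of the red cam lever on the jaw: 0 down, locked, handle to stand -x and rising 0.21 rad to its end; 1.15 up at its stop, free. A light spring (0.05 N m) lifts it and keeps it up; on the way down its teeth reach the rail from 0.7 (up to 15 N on the handle while they find their gaps), and a spring detent clicks at 0.14 and holds it at 0. Let go above that, it springs up.
- lever_pin (a point): Lever's hinge: middle of its pin (along stand y), at stand x -60, z 37, y 117.5 mm - jaw. Cheeks beside it reach x -73, z 49 mm and 21 mm either way along y. Axes turn with the lever.
- lever_grip (a point): Middle of the red handle, 68 mm from the pin: at stand x = -60 - 68 cos(q + 0.21), z = 37 + 68 sin(q + 0.21) mm for lever angle q. Handle 16 mm wide (stand y), 12 mm thick, 30 to 90 mm from the pin; flat sides, free all round: pinch it across stand y. Axes turn with the lever, as the stand's at q = 0.
- board: Board to be clamped: tan carrier 42 x 68 mm, 6 mm thick, with a round black stick and a connector on top (10 mm in all), 20 to 45 g, loose on the bed near the fixed jaw, a little askew. Origin: centre of its underside; its long side (its y) runs along stand x; the jaws square it.
- tweezers: Bystander: black tweezers, 13x120x10 mm, origin at the centre of the underside, long axis y.
- blue_driver: Bystander: fine screwdriver with blue handle, 12x128x12 mm, origin at the centre of the underside, long axis y.
- brush: Bystander: black brush, 27x157x10 mm, origin at the centre of the underside, long axis y.
- spare_frame: Bystander: empty tan carrier frame, 48x72x10 mm, origin at the centre of the underside.

How it is judged:
By the outcome, as a careful person would: the job done as asked, in the order asked, and still so for the second after the job is handed in, with the robot touching nothing.
It also fails if it takes over 50 s, if anything falls off the work surface, if the arm or the gripper's body presses on something with over 40 N, if the wrist force passes 120 N, or if a joint passes its speed limit or range.

## Working session

There is one attempt and no reset: what is moved stays moved. The work goes in short steps, each a Python script; the robot and the scene stay as the last script left them, time stands still between calls to the robot, and variables do not carry over. Pictures are saved under pics/ and viewed, about 8 in all and at most 12, crops included, and the job is handed in when it is done.

```bash
ls; mkdir -p pics; python3 - <<'E'
from station import robot, fingers, vision, workorder, recognise
import cv2, numpy as np
ims=[]
for n in ["scene","top"]:
    im=vision.grab_frame(n); cv2.imwrite(f"pics/{n}0.png",im[:,:,::-1]); ims.append(im)
    c=vision.calibration(n); print(n,{k:np.round(v,4).tolist() if hasattr(v,'__len__') and not isinstance(v,str) else v for k,v in c.items()})
    for l in ["stand","camera_head","jaw","cam_lever","lip","board","tweezers","blue_driver","brush","spare_frame"]:
        print(l,[(np.round(d["rect"]).tolist(),round(d["p"],2)) for d in recognise(l,n)[:2]])
print(robot.current_time_s())
E
```

```text
pics
scene {'mtx': [[373.0796, 0.0, 258.1231], [0.0, 373.0796, 184.5554], [0.0, 0.0, 1.0]], 'extrinsics': [[0.8357, -0.5488, 0.0196, -0.3787], [0.2147, 0.3593, 0.9082, -0.2336], [-0.5054, -0.7548, 0.4181, -0.4809], [0.0, 0.0, 0.0, 1.0]]}
stand [([249.0, 117.0, 124.0, 183.0], 0.62), ([154.0, 215.0, 24.0, 16.0], 0.54)]
camera_head [([265.0, 99.0, 98.0, 147.0], 0.61)]
jaw [([219.0, 172.0, 52.0, 27.0], 0.96), ([266.0, 97.0, 100.0, 148.0], 0.61)]
cam_lever [([202.0, 181.0, 23.0, 11.0], 0.57), ([251.0, 118.0, 123.0, 188.0], 0.19)]
lip [([264.0, 101.0, 96.0, 148.0], 0.74), ([237.0, 173.0, 16.0, 12.0], 0.64)]
board [([259.0, 179.0, 25.0, 14.0], 0.53)]
tweezers [([204.0, 242.0, 41.0, 31.0], 0.57)]
blue_driver [([152.0, 216.0, 28.0, 20.0], 0.46), ([201.0, 243.0, 38.0, 25.0], 0.22)]
brush [([350.0, 196.0, 56.0, 5.0], 0.64)]
spare_frame [([321.0, 237.0, 34.0, 18.0], 0.61)]
top {'mtx': [[408.0909, 0.0, 258.1668], [0.0, 408.0909, 191.3215], [0.0, 0.0, 1.0]], 'extrinsics': [[0.3183, -0.948, -0.002, -0.0485], [0.8692, 0.2911, 0.3997, -0.5441], [-0.3783, -0.129, 0.9166, -0.6775], [0.0, 0.0, 0.0, 1.0]]}
stand [([211.0, 114.0, 127.0, 227.0], 0.57)]
camera_head [([213.0, 72.0, 116.0, 144.0], 0.71)]
jaw [([191.0, 166.0, 7.0, 27.0], 0.19)]
cam_lever [([180.0, 208.0, 8.0, 34.0], 0.8)]
lip []
board [([218.0, 162.0, 21.0, 28.0], 0.79)]
tweezers []
blue_driver [([167.0, 282.0, 13.0, 38.0], 0.5)]
brush [([309.0, 124.0, 42.0, 46.0], 0.94)]
spare_frame [([327.0, 206.0, 39.0, 30.0], 0.75), ([169.0, 281.0, 16.0, 35.0], 0.45)]
1.1
```

View pics/scene0.png

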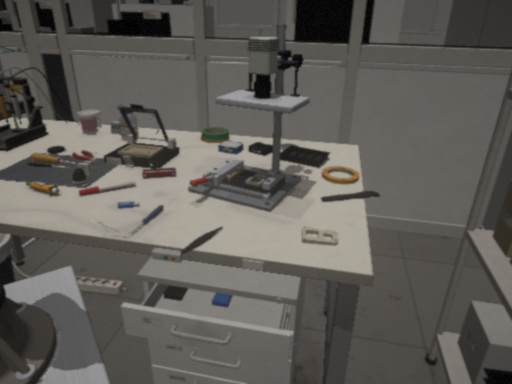

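View pics/top0.png

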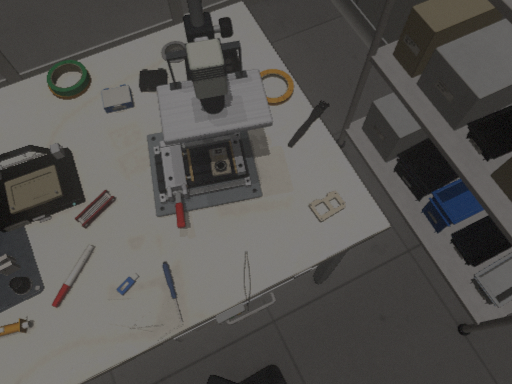

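The stand is at top-image pixels (150..260, 125..210), with the red handle at about (180,212). The driver is at (170,280), the brush at (309,124) and the frame at (327,206). I'll enlarge the stand to measure its corners.

```bash
python3 - <<'E'
import cv2
im=cv2.imread("pics/top0.png")[115:235,135:275]; cv2.imwrite("pics/topc.png",cv2.convertScaleAbs(cv2.resize(im,None,fx=5,fy=5,interpolation=cv2.INTER_CUBIC),alpha=1.5))
E
```

```text
(no output)
```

View pics/topc.png

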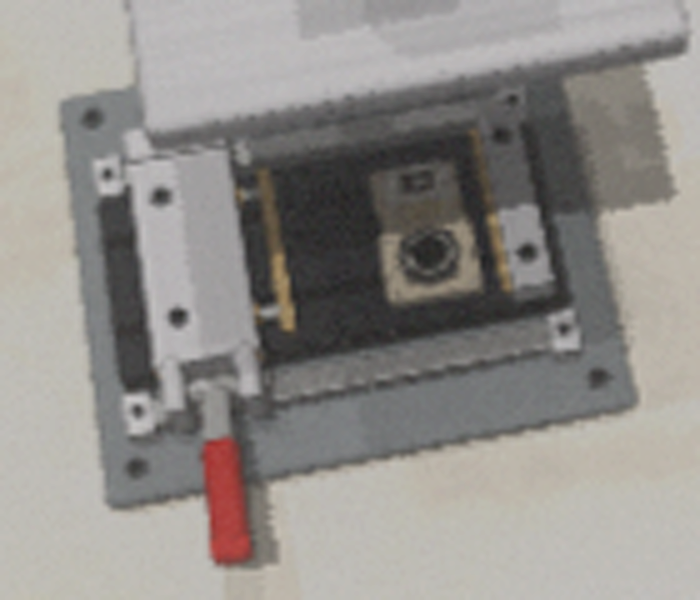

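```bash
cat > h.py <<'E'
import numpy as np, cv2
from scipy.spatial.transform import Rotation as R
def proj(P,c):
    q=np.c_[P,np.ones(len(P))]@np.array(c["extrinsics"]).T
    q=q[:,:3]*[1,-1,-1]; u=q@np.array(c["mtx"]).T
    return u[:,:2]/u[:,2:]
def s2w(P,p):  # p = x,y,yaw
    c,s=np.cos(p[2]),np.sin(p[2]); P=np.atleast_2d(P).astype(float)
    return np.c_[p[0]+c*P[:,0]-s*P[:,1],p[1]+s*P[:,0]+c*P[:,1],P[:,2]]
E
python3 - <<'E'
from station import vision
from h import *
from scipy.optimize import least_squares
c=vision.calibration("top"); cs=vision.calibration("scene")
P=np.array([[-95,165,12],[-95,-70,12],[115,165,12],[-60,144,26],[-60,-44,26],[60,144,26],[-148,117.5,55.8],[-60,-95,243]])/1000
uv=np.array([[110,506],[635,404],[62,100],[138,412],[565,330],[108,175],[232,550],[688,40]])/5+[135,115]
best=None
for y0 in np.radians([-120,-60,0,60,120,180]):
    r=least_squares(lambda p:(proj(s2w(P,p),c)-uv).ravel(),[0.5,-0.3,y0],loss="soft_l1")
    if best is None or r.cost<best.cost: best=r
print(best.x,np.degrees(best.x[2]),best.cost); print(np.round(proj(s2w(P,best.x),c)-uv,1).tolist())
print("scene", np.round(proj(s2w(P,best.x),cs)).tolist())
np.save("stand.npy",best.x)
def ray(u,v,c,z):
    E=np.array(c["extrinsics"]); d=np.linalg.inv(np.array(c["mtx"]))@[u,v,1]; d=E[:3,:3].T@(d*[1,-1,-1]); o=-E[:3,:3].T@E[:3,3]
    return (o+d*(z-o[2])/d[2])
for n,u,v in [("drv",167,282),("brush",309,124),("frame",327,206),("tweez",247,278)]: print(n,ray(u,v,c,.005).round(3))
print(s2w([[0,0,0],[-128,117,.05]]*np.array([.001,.001,1]),best.x))
E
```

```text
[0.61306926 0.23632842 0.53103617] 30.426131046318535 8.029194049795096
[[-0.7, 0.2], [1.0, -0.1], [-0.7, -0.7], [0.1, -0.0], [0.1, 0.1], [0.1, -0.2], [-3.7, 3.6], [1.6, -0.8]]
scene [[185.0, 188.0], [269.0, 209.0], [227.0, 162.0], [200.0, 179.0], [265.0, 195.0], [224.0, 164.0], [187.0, 183.0], [290.0, 107.0]]
drv [0.327 0.254 0.005]
brush [0.782 0.083 0.005]
frame [ 0.591 -0.012  0.005]
tweez [0.386 0.102 0.005]
[[0.61306926 0.23632842 0.        ]
 [0.4434451  0.27239284 0.05      ]]
```

```bash
python3 - <<'E'
from station import vision
from h import *
from scipy.optimize import least_squares
c=vision.calibration("top")
P=np.array([[-95,165,12],[-95,-70,12],[115,165,12],[-60,144,26],[-60,-44,26],[60,144,26]])/1000
uv=np.array([[110,506],[635,404],[62,100],[138,412],[565,330],[108,175]])/5+[135,115]
r=least_squares(lambda p:(proj(s2w(P,p),c)-uv).ravel(),np.load("stand.npy"),loss="soft_l1")
print(r.x,r.cost); np.save("stand.npy",r.x)
for j in [0,5,10]:
  a=.21
  hp=lambda d,up:[-60-d*np.cos(a)-up*np.sin(a)*-1,117.5-j,37+d*np.sin(a)+up*np.cos(a)]
  Q=np.array([hp(30,6),hp(90,6),hp(90,-6),[-41,79-j,39],[41,79-j,39],[-51,95-j,48],[-51,140-j,48]])
  print(j,np.round((proj(s2w(Q/1000,r.x),c)-[135,115])*5).tolist())
E
```

```text
[0.61288707 0.23624174 0.53106566] 1.217276344497561
0 [[198.0, 440.0], [210.0, 561.0], [216.0, 576.0], [277.0, 332.0], [252.0, 170.0], [240.0, 351.0], [135.0, 371.0]]
5 [[210.0, 437.0], [223.0, 559.0], [229.0, 574.0], [289.0, 330.0], [263.0, 168.0], [252.0, 349.0], [146.0, 369.0]]
10 [[222.0, 435.0], [235.0, 556.0], [241.0, 571.0], [300.0, 328.0], [274.0, 166.0], [263.0, 347.0], [158.0, 367.0]]
```

```bash
cat >> h.py <<'E'
S=np.load("stand.npy")
SG=1
def pose(sx,sy,sz,t,sg=None,back=0.0,off=0.002):
    """grasp point at stand (mm), lean t deg; back (m) along tool axis"""
    sg=SG if sg is None else sg
    t=np.radians(t); z=np.array([np.sin(t),0,-np.cos(t)]); y=np.array([0,sg,0]); x=np.cross(y,z)
    Rz=R.from_euler("z",S[2]); r=Rz*R.from_matrix(np.c_[x,y,z])
    p=s2w(np.array([sx,sy,sz])/1000,S)[0]+(off-back)*Rz.apply(z)
    return p.tolist(), r.as_euler("xyz",degrees=True).tolist()
def lever(q,d=68): return -60-d*np.cos(q+.21), 37+d*np.sin(q+.21)
def tilt(q,t0=45,t1=30): return t0+(t1-t0)*q/1.15
E
python3 - <<'E'
from station import robot
from h import *
for sg in (1,-1):
  for q in (0,.6,1.15):
    for jy in (110,54.5):
      x,z=lever(q); 
      for back in (0,.13):
        j=robot.inverse_kinematics(*pose(x,jy,z,tilt(q),sg,back)); print(sg,q,jy,back,None if j is None else np.round(j).tolist())
E
```

```text
1 0 110 0 [18.0, 35.0, -61.0, 142.0, 137.0, 41.0, -37.0]
1 0 110 0.13 None
1 0 54.5 0 [29.0, 35.0, -61.0, 142.0, 144.0, 34.0, -35.0]
1 0 54.5 0.13 None
1 0.6 110 0 [19.0, 24.0, -61.0, 133.0, 102.0, 23.0, -7.0]
1 0.6 110 0.13 [-11.0, -10.0, -21.0, 136.0, -7.0, 16.0, 93.0]
1 0.6 54.5 0 [28.0, 25.0, -61.0, 132.0, 102.0, 17.0, 0.0]
1 0.6 54.5 0.13 [-35.0, -10.0, 11.0, 136.0, -8.0, 16.0, 104.0]
1 1.15 110 0 [10.0, 22.0, -51.0, 121.0, 57.0, 23.0, 36.0]
1 1.15 110 0.13 [-13.0, -3.0, -20.0, 122.0, 1.0, 30.0, 87.0]
1 1.15 54.5 0 [18.0, 22.0, -51.0, 121.0, 50.0, 20.0, 50.0]
1 1.15 54.5 0.13 [-25.0, -3.0, 1.0, 123.0, -6.0, 31.0, 100.0]
-1 0 110 0 [10.0, 29.0, -51.0, 143.0, 144.0, 36.0, 132.0]
-1 0 110 0.13 None
-1 0 54.5 0 [29.0, 35.0, -61.0, 142.0, 144.0, 34.0, 145.0]
-1 0 54.5 0.13 None
-1 0.6 110 0 [2.0, 17.0, -40.0, 133.0, 108.0, 13.0, 163.0]
-1 0.6 110 0.13 [16.0, -12.0, -44.0, 135.0, -29.0, 18.0, -64.0]
-1 0.6 54.5 0 [20.0, 20.0, -50.0, 132.0, 107.0, 12.0, 173.0]
-1 0.6 54.5 0.13 [27.0, -11.0, -43.0, 135.0, -44.0, 22.0, -41.0]
-1 1.15 110 0 [-25.0, 15.0, -10.0, 123.0, 17.0, 14.0, -109.0]
-1 1.15 110 0.13 [39.0, -4.0, -68.0, 121.0, -8.0, 31.0, -84.0]
-1 1.15 54.5 0 [-13.0, 15.0, -14.0, 122.0, 6.0, 13.0, -91.0]
-1 1.15 54.5 0.13 [46.0, -3.0, -67.0, 121.0, -14.0, 31.0, -71.0]
```

```bash
python3 - <<'E'
from station import robot
from h import *
for sg in (1,-1):
  for q,ts in ((0,(5,15,25)),(.6,(20,27)),(1.15,(25,30))):
    for t in ts:
     for jy in (110,54.5):
      x,z=lever(q); 
      for back in (0,.09):
        j=robot.inverse_kinematics(*pose(x,jy,z,t,sg,back)); print(sg,q,t,jy,back,None if j is None else np.round(j).tolist())
E
```

```text
1 0 5 110 0 [12.0, 39.0, -62.0, 109.0, 44.0, 54.0, 50.0]
1 0 5 110 0.09 [14.0, 28.0, -61.0, 104.0, 30.0, 60.0, 62.0]
1 0 5 54.5 0 [18.0, 39.0, -62.0, 108.0, 44.0, 54.0, 57.0]
1 0 5 54.5 0.09 [20.0, 28.0, -61.0, 104.0, 29.0, 60.0, 69.0]
1 0 15 110 0 [15.0, 33.0, -62.0, 118.0, 52.0, 41.0, 42.0]
1 0 15 110 0.09 [19.0, 17.0, -61.0, 116.0, 26.0, 43.0, 64.0]
1 0 15 54.5 0 [15.0, 28.0, -51.0, 118.0, 40.0, 35.0, 59.0]
1 0 15 54.5 0.09 [27.0, 18.0, -61.0, 115.0, 24.0, 43.0, 73.0]
1 0 25 110 0 [10.0, 25.0, -52.0, 127.0, 64.0, 23.0, 29.0]
1 0 25 110 0.09 [23.0, 8.0, -60.0, 127.0, 21.0, 25.0, 68.0]
1 0 25 54.5 0 [18.0, 25.0, -51.0, 126.0, 59.0, 21.0, 42.0]
1 0 25 54.5 0.09 [32.0, 9.0, -60.0, 126.0, 14.0, 25.0, 83.0]
1 0.6 20 110 0 [16.0, 28.0, -61.0, 118.0, 49.0, 37.0, 45.0]
1 0.6 20 110 0.09 [22.0, 12.0, -61.0, 116.0, 20.0, 40.0, 70.0]
1 0.6 20 54.5 0 [23.0, 29.0, -61.0, 117.0, 46.0, 35.0, 54.0]
1 0.6 20 54.5 0.09 [29.0, 12.0, -61.0, 116.0, 16.0, 39.0, 81.0]
1 0.6 27 110 0 [18.0, 25.0, -62.0, 124.0, 62.0, 28.0, 32.0]
1 0.6 27 110 0.09 [27.0, 5.0, -62.0, 124.0, 13.0, 27.0, 76.0]
1 0.6 27 54.5 0 
[... 1690 characters left out ...]
.09 [-14.0, 2.0, -20.0, 125.0, 5.0, 27.0, -97.0]
-1 0.6 27 54.5 0 [-15.0, 14.0, -12.0, 125.0, 3.0, 14.0, -88.0]
-1 0.6 27 54.5 0.09 [41.0, 7.0, -69.0, 123.0, 10.0, 27.0, -94.0]
-1 1.15 25 110 0 [-25.0, 16.0, -10.0, 118.0, 11.0, 22.0, -102.0]
-1 1.15 25 110 0.09 [30.0, 15.0, -72.0, 116.0, 30.0, 37.0, -118.0]
-1 1.15 25 54.5 0 [-3.0, 18.0, -27.0, 117.0, 17.0, 23.0, -101.0]
-1 1.15 25 54.5 0.09 [37.0, 15.0, -71.0, 116.0, 25.0, 36.0, -107.0]
-1 1.15 30 110 0 [-25.0, 15.0, -10.0, 123.0, 17.0, 14.0, -109.0]
-1 1.15 30 110 0.09 [-14.0, 3.0, -20.0, 123.0, 6.0, 25.0, -98.0]
-1 1.15 30 54.5 0 [-13.0, 15.0, -14.0, 122.0, 6.0, 13.0, -91.0]
-1 1.15 30 54.5 0.09 [25.0, 6.0, -52.0, 122.0, 5.0, 25.0, -89.0]
```

```bash
python3 - <<'E'
from station import robot, fingers, vision, recognise
from h import *
fingers.gripper_to(0.5,30)
x,z=lever(0)
robot.move_to(*pose(x,110,z,15,1,0.10))
print(robot.current_time_s(),np.round(robot.current_joint_positions(),1),robot.current_tool_pos(), pose(x,110,z,15,1,.1))
im=vision.grab_frame("wrist"); cv2.imwrite("pics/w1.png",im[:,:,::-1])
c=vision.calibration("wrist"); print(c); print(recognise("cam_lever","wrist")[:2],recognise("lever_grip","wrist")[:2])
cv2.imwrite("pics/s1.png",vision.grab_frame("scene")[:,:,::-1])
print(robot.current_eef_rot(),robot.current_finger_gap())
E
```

```text
4.5833 [ 19.8  15.8 -60.9 115.5  23.3  43.8  66.8] [0.42691458 0.25329571 0.1457785 ] ([0.4262243599204853, 0.2541760770051453, 0.14583600416586345], [-180.0, 14.999999999999996, -149.57217879334644])
{'mtx': array([[335.12239387,   0.        , 255.94337212],
       [  0.        , 335.12239387, 193.87404657],
       [  0.        ,   0.        ,   1.        ]]), 'T_tool_cam': array([[ 1.20437389e-03,  9.63192210e-01,  2.68810932e-01,
         6.88133711e-02],
       [ 9.99998365e-01, -7.97412073e-04, -1.62311416e-03,
         1.51225555e-03],
       [-1.34901783e-03,  2.68812447e-01, -9.63191595e-01,
        -1.26483796e-01],
       [ 0.00000000e+00,  0.00000000e+00,  0.00000000e+00,
         1.00000000e+00]])}
[{'rect': [260.4, 222.9, 31.4, 85.7], 'p': 0.75}] [{'rect': [260.8, 226.2, 25.5, 93.3], 'p': 0.77}]
[-179.99999432   15.00201086 -149.63197518] 0.5006355072486895
```

View pics/w1.png

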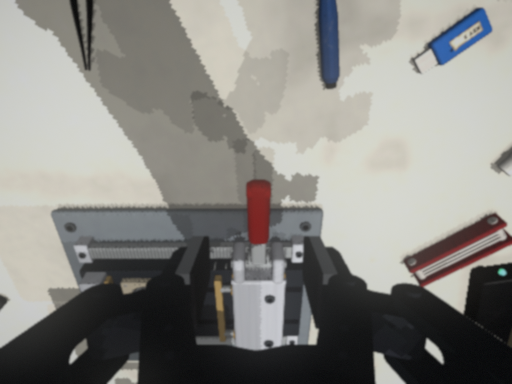

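```bash
cat >> h.py <<'E'
def wproj(P,pos,rpy,c):
    T=np.eye(4); T[:3,:3]=R.from_euler("xyz",rpy,degrees=True).as_matrix(); T[:3,3]=pos
    return proj(P,{"mtx":c["mtx"],"extrinsics":np.linalg.inv(T@np.array(c["T_tool_cam"]))})
E
python3 - <<'E'
from station import robot, vision
from h import *
from scipy.optimize import least_squares
c=vision.calibration("wrist"); pos=robot.current_tool_pos(); rpy=robot.current_eef_rot(); ct=vision.calibration("top")
P=np.array([[-95,165,12],[-95,-70,12],[-60,144,26],[-60,-44,26]])/1000
uv=np.array([[322,207],[52,211],[298,254],[82,253]])
print(np.round(wproj(s2w(P,S),pos,rpy,c)-uv,1).tolist())
r=least_squares(lambda p:(wproj(s2w(P,p),pos,rpy,c)-uv).ravel(),S)
print(S,r.x,np.round(r.fun,1))
a=.21
for s in (S,r.x):
 for j in (6,7.5,9):
  hp=lambda d,up:[-60-d*np.cos(a)+up*np.sin(a),117.5-j,37+d*np.sin(a)+up*np.cos(a)]
  Q=np.array([hp(30,6),hp(90,6),hp(90,-6),[-41,79-j,39],[-51,95-j,48],[-51,140-j,48]])
  print(j,np.round(wproj(s2w(Q/1000,s),pos,rpy,c)).tolist())
E
```

```text
[[-2.9, 2.2], [-10.0, -1.8], [-4.4, -2.1], [-5.6, -1.0]]
[0.61288707 0.23624174 0.53106566] [0.61154767 0.24173156 0.54147884] [ 2.3  2.1 -3.9  0.6  1.1 -2.   0.5  0.8]
6 [[256.0, 243.0], [256.0, 184.0], [256.0, 172.0], [211.0, 279.0], [229.0, 278.0], [283.0, 278.0]]
7.5 [[254.0, 243.0], [254.0, 184.0], [254.0, 172.0], [210.0, 279.0], [227.0, 278.0], [282.0, 278.0]]
9 [[252.0, 243.0], [252.0, 184.0], [252.0, 172.0], [208.0, 279.0], [225.0, 278.0], [280.0, 278.0]]
6 [[262.0, 244.0], [262.0, 185.0], [262.0, 173.0], [217.0, 280.0], [235.0, 279.0], [289.0, 278.0]]
7.5 [[260.0, 244.0], [260.0, 185.0], [260.0, 173.0], [215.0, 280.0], [233.0, 279.0], [287.0, 278.0]]
9 [[258.0, 244.0], [258.0, 185.0], [257.0, 173.0], [214.0, 280.0], [231.0, 279.0], [286.0, 278.0]]
```

```bash
python3 - <<'E'
from station import robot, vision, fingers
from h import *
import h
from scipy.optimize import least_squares
c=vision.calibration("wrist"); pos=robot.current_tool_pos(); rpy=robot.current_eef_rot(); ct=vision.calibration("top")
P=np.array([[-95,165,12],[-95,-70,12],[-60,144,26],[-60,-44,26]])/1000
uv=np.array([[322,207],[52,211],[298,254],[82,253]])
P2=np.array([[-95,165,12],[-95,-70,12],[115,165,12],[-60,144,26],[-60,-44,26],[60,144,26]])/1000
uv2=np.array([[110,506],[635,404],[62,100],[138,412],[565,330],[108,175]])/5+[135,115]
a=.21
hp=lambda d,up,j:np.array([-60-d*np.cos(a)+up*np.sin(a),117.5-j,37+d*np.sin(a)+up*np.cos(a)])/1000
def f(p):
    j=p[3]*100; Q=np.array([hp(30,6,j),hp(90,6,j)])
    return np.r_[(wproj(s2w(P,p),pos,rpy,c)-uv).ravel()/2,(proj(s2w(P2,p),ct)-uv2).ravel(),
      (wproj(s2w(Q,p),pos,rpy,c)-[[258.5,243],[259,183]]).ravel()/1]
r=least_squares(f,[*S,.07]); print(r.x,np.round(r.fun,1)); np.save("stand.npy",r.x[:3]); h.S=r.x[:3]
np.save("jaw0.npy",r.x[3]*100); jy=117.5-r.x[3]*100
x,z=lever(0)
robot.move_to(*pose(x,jy,z,15,1,0.05))
robot.pause(.1); f0=np.array(robot.current_contact_force())
hit=robot.line_to(*pose(x,jy,z,15),velocity=.08,f_stop=8)
print("hit",hit,np.round(robot.current_contact_force()-f0,1))
im=vision.grab_frame("wrist"); cv2.imwrite("pics/w2.png",im[:,:,::-1])
print(robot.current_time_s(),jy)
E
```

```text
[0.61166118 0.23864244 0.53378181 0.06540472] [-0.   1.  -3.5 -0.7 -0.7 -1.1 -1.3 -0.4 -1.8  0.7 -0.1  0.  -2.  -0.3
 -1.   0.4 -1.   0.3 -1.1  0.1  0.1  0.3 -0.1  0.9]
hit False [-1.3 -0.   1.1]
6.025 110.95952823888442
```

View pics/w2.png

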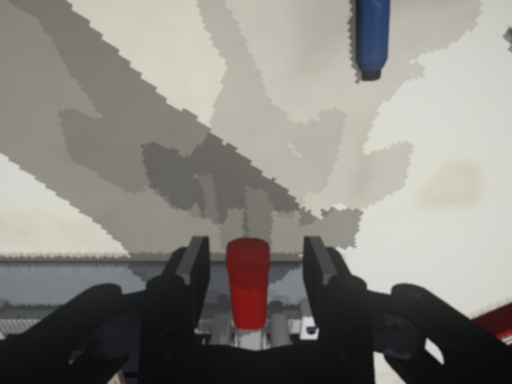

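```bash
python3 - <<'E'
from station import robot, vision, fingers
from h import *
Rz=R.from_euler("z",S[2])
x,z=lever(0); jy=110.96-3
f0=np.array(robot.current_contact_force())
robot.line_to(*pose(x,jy,z,15),velocity=.05)
fingers.gripper_to(0.0,30); robot.pause(.2)
f=np.array(robot.current_contact_force())-f0
print("gap",robot.current_finger_gap(),"F stand",np.round(Rz.inv().apply(f),1),robot.current_time_s())
print((Rz.inv().apply(np.array(robot.current_tool_pos())-[S[0],S[1],0])*1000).round(1))
E
```

```text
gap 0.18030661540784734 F stand [-2.  -0.5  1.7] 6.825
[-126.   107.9   49.3]
```

```bash
cat >> h.py <<'E'
def instand(robot):
    return (R.from_euler("z",S[2]).inv().apply(np.array(robot.current_tool_pos())-[S[0],S[1],0])*1000).round(1)
def fstand(robot,f0=0): return R.from_euler("z",S[2]).inv().apply(np.array(robot.current_contact_force())-f0).round(1)
def tl(q): return 15+15*np.clip(q,0,1.15)/1.15
E
python3 - <<'E'
from station import robot, vision, fingers
from h import *
jy=107.96
for q in (.1,.2,.4,.6,.8,1.0,1.15):
    x,z=lever(q)
    h=robot.line_to(*pose(x,jy,z,tl(q)),velocity=.1,f_stop=35)
    print(q,h,instand(robot),fstand(robot),round(robot.current_finger_gap(),3))
    if h: break
im=vision.grab_frame("wrist"); cv2.imwrite("pics/w3.png",im[:,:,::-1])
s=vision.grab_frame("scene")[110:220,160:310]; cv2.imwrite("pics/s3.png",cv2.resize(s,None,fx=5,fy=5)[:,:,::-1])
print(robot.current_time_s(),robot.current_joint_positions())
E
```

```text
0.1 False [-124.6  107.9   55.6] [ 0.8  0.2 -2.3] 0.18
0.2 False [-122.4  107.8   62. ] [-1.4  0.  -0.9] 0.177
0.4 False [-116.1  107.8   73.8] [-5.8 -0.6  2.4] 0.179
0.6 False [-107.6  107.8   83.7] [-7.  -0.9  2.9] 0.181
0.8 False [-96.6 107.8  91.9] [-6.4 -0.2  2.2] 0.18
1.0 False [-83.5 107.7  98.2] [-3.6  0.  -3. ] 0.179
1.15 False [-72.9 107.8 101.6] [ 0.7 -0.4 -7. ] 0.177
8.8083 [  3.02928062  19.21093654 -42.43188116 121.62745459  49.00878845
  19.5754129   42.96496674]
```

View pics/w3.png

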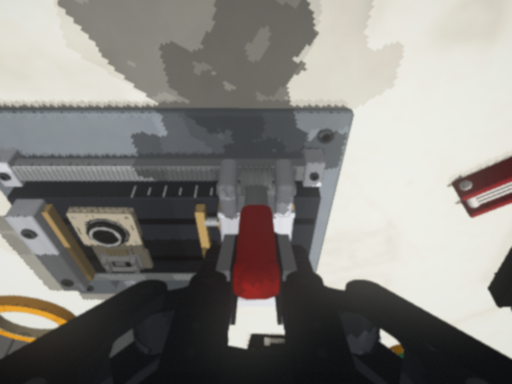

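```bash
cat >> h.py <<'E'
def ray(u,v,z,pos,rpy,c):
    T=np.eye(4); T[:3,:3]=R.from_euler("xyz",rpy,degrees=True).as_matrix(); T[:3,3]=pos; T=T@np.array(c["T_tool_cam"])
    d=T[:3,:3]@((np.linalg.inv(np.array(c["mtx"]))@[u,v,1])*[1,-1,-1]); o=T[:3,3]
    p=o+d*(z/1000-o[2])/d[2]; return (R.from_euler("z",S[2]).inv().apply(p-[S[0],S[1],0])*1000).round(1)
E
python3 - <<'E'
from station import robot, vision, fingers
from h import *
c=vision.calibration("wrist"); pr=(robot.current_tool_pos(),robot.current_eef_rot(),c)
for n,u,v,zz in [("lipA",195,205,39),("lipB",204,248,39),("fixA",47,205,39),("fixB",95,275,39),("brdTL",68,209,36),("brdTR",132,207,36),("brdBR",153,268,36)]: print(n,ray(u,v,zz,*pr))
x,z=lever(1.15); y0=107.96
f0=np.array(robot.current_contact_force())
for d in [0.5,1,2,5,10,20,30,35,40,42,44]:
    h=robot.line_to(*pose(x,y0-d,z,30),velocity=.06,f_stop=15)
    print(d,h,instand(robot),fstand(robot,f0))
    if h: break
cv2.imwrite("pics/w4.png",vision.grab_frame("wrist")[:,:,::-1])
print(robot.current_time_s())
E
```

```text
lipA [-45.1  72.6  39. ]
lipB [-0.4 73.2 39. ]
fixA [-45.2 -17.3  39. ]
fixB [ 35.5 -15.7  39. ]
brdTL [-38.2  -8.5  36. ]
brdTR [-40.   32.2  36. ]
brdBR [30.3 30.  36. ]
0.5 False [-73.  107.8 101.6] [ 2.1  1.3 -1.8]
1 False [-73.1 107.7 101.6] [ 3.4  2.3 -4.8]
2 False [-73.1 106.8 101.6] [ 3.5  2.3 -5.1]
5 False [-73.1 103.3 101.6] [ 4.2  1.7 -4.9]
10 False [-73.1  97.8 101.6] [ 3.5  1.  -5.5]
20 False [-73.1  87.1 101.6] [ 3.9 -1.  -5.8]
30 False [-73.2  77.1 101.6] [ 3.   0.4 -5.9]
35 False [-73.2  72.6 101.6] [ 4.7  0.6 -5.2]
40 False [-73.2  67.8 101.6] [ 4.7  0.6 -6.1]
42 False [-73.2  66.4 101.6] [ 4.2  1.3 -7.1]
44 False [-73.2  64.6 101.6] [ 4.2  2.  -6. ]
11.7417
```

View pics/w4.png

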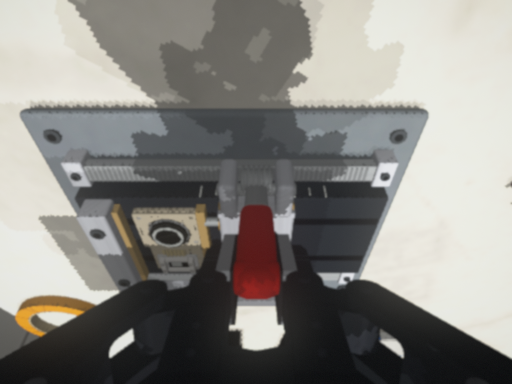

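```bash
python3 - <<'E'
from station import robot, vision
from h import *
import cv2
im=cv2.imread("pics/w4.png")[150:300,60:240]; cv2.imwrite("pics/w4c.png",cv2.convertScaleAbs(cv2.resize(im,None,fx=4,fy=4,interpolation=cv2.INTER_CUBIC),alpha=1.6))
E
```

```text
(no output)
```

View pics/w4c.png

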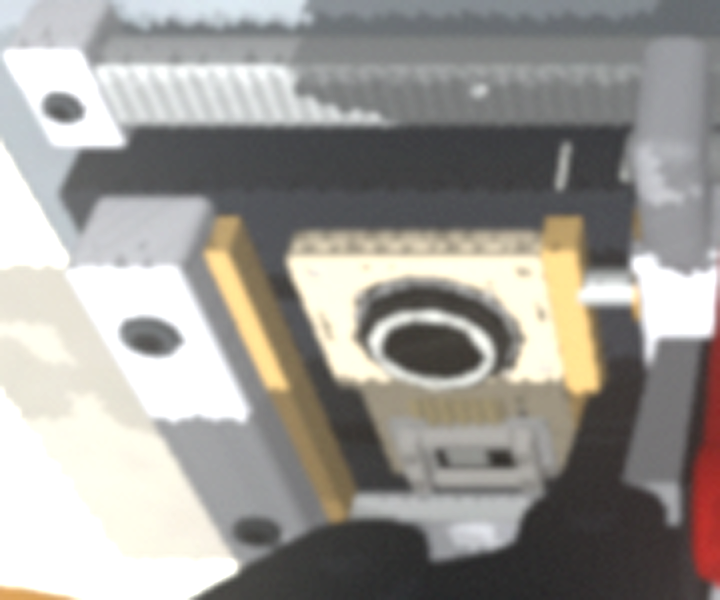

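```bash
python3 - <<'E'
from station import robot, vision, fingers
from h import *
x,z=lever(1.15); y0=107.96
ft=[]
for d in np.arange(46,53.6,1):
    h=robot.line_to(*pose(x,y0-d,z,30),velocity=.04,f_stop=15)
    fs=[]
    for _ in range(3): robot.pause(.04); fs.append(fstand(robot)[1])
    print(d,h,instand(robot)[1],np.round(np.mean(fs),2), np.round(robot.current_torque(),2))
    if h: break
im=vision.grab_frame("wrist"); cv2.imwrite("pics/w5.png",im[:,:,::-1])
cv2.imwrite("pics/w5c.png",cv2.convertScaleAbs(cv2.resize(im[150:300,100:280,::-1],None,fx=4,fy=4,interpolation=cv2.INTER_CUBIC),alpha=1.6))
print(robot.current_time_s())
E
```

```text
46.0 False 62.7 1.33 [-0.18  0.75  0.06]
47.0 False 61.9 1.73 [-0.12  0.76  0.14]
48.0 False 61.0 2.07 [-0.15  0.77  0.18]
49.0 False 60.1 1.2 [-0.12  0.78  0.08]
50.0 False 59.0 1.47 [-0.2   0.81  0.1 ]
51.0 False 58.1 1.83 [-0.11  0.76  0.09]
52.0 False 57.1 2.23 [-0.07  0.82  0.17]
53.0 False 56.5 2.57 [-0.12  0.85  0.18]
14.7917
```

View pics/w5c.png

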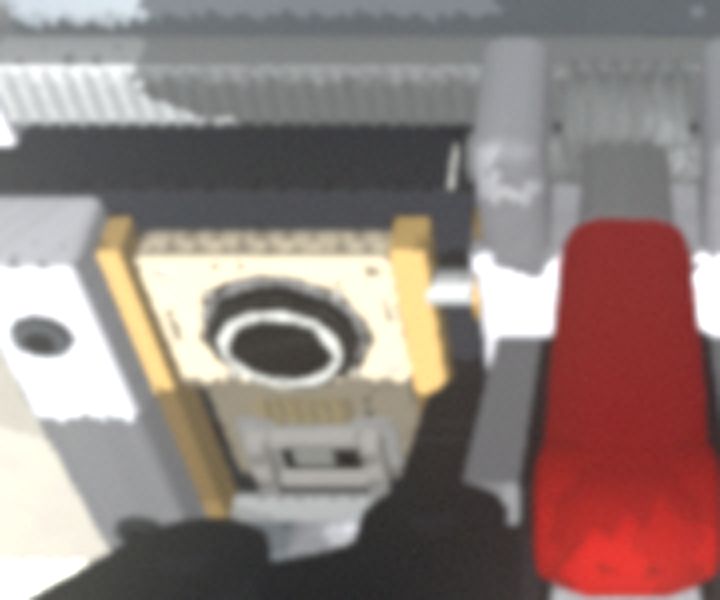

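```bash
python3 - <<'E'
from station import robot, vision, fingers
from h import *
x,z=lever(1.15); y0=107.96
for d in np.arange(53.5,56.6,.5):
    h=robot.line_to(*pose(x,y0-d,z,30),velocity=.04,f_stop=15)
    fs=[]
    for _ in range(3): robot.pause(.03); fs.append(fstand(robot)[1])
    y=instand(robot)[1]; print(d,h,y,np.round(np.mean(fs),2))
    if h or y<=54.0 or np.mean(fs)>6.5: break
im=vision.grab_frame("wrist"); cv2.imwrite("pics/w6.png",im[:,:,::-1])
cv2.imwrite("pics/w6c.png",cv2.convertScaleAbs(cv2.resize(im[150:300,100:280,::-1],None,fx=4,fy=4,interpolation=cv2.INTER_CUBIC),alpha=1.6))
print(robot.current_time_s())
E
```

```text
53.5 False 56.3 2.87
54.0 False 56.0 3.37
54.5 False 55.6 3.77
55.0 False 55.4 3.3
55.5 False 55.0 3.73
56.0 False 54.7 3.9
56.5 False 54.3 4.93
17.2917
```

View pics/w6c.png

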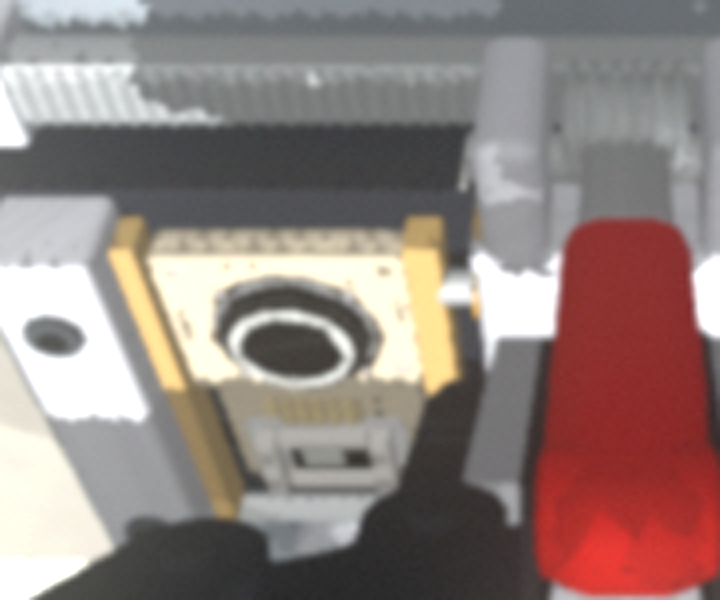

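```bash
python3 - <<'E'
from station import robot, vision, fingers
from h import *
y=107.96-57.1
x,z=lever(1.15)
robot.line_to(*pose(x,y,z,30),velocity=.04); fingers.gripper_to(0.0,50)
print(instand(robot),fstand(robot))
for q in (1.0,.85,.7,.6,.5,.4,.3,.2,.1,0,-.08,-.15):
    x,z=lever(q)
    h=robot.line_to(*pose(x,y,z,tl(q)),velocity=.08,f_stop=40)
    print(q,h,instand(robot),np.round([x,z]),fstand(robot),round(robot.current_finger_gap(),3))
    if h: break
robot.pause(.2); print(instand(robot),fstand(robot),robot.current_time_s())
im=vision.grab_frame("wrist"); cv2.imwrite("pics/w7.png",im[:,:,::-1])
E
```

```text
[-73.2  53.9 101.7] [  5.6   5.  -13.5]
1.0 False [-80.7  53.9 100.4] [-84. 101.] [  8.8   4.  -13.6] 0.179
0.85 False [-87.   54.   98.4] [-93.  96.] [ 10.4   3.7 -10.3] 0.178
0.7 False [-93.4  54.   94.8] [-102.   91.] [ 6.6  4.5 -0.3] 0.179
0.6 False [-97.6  54.   91.4] [-107.   86.] [3.  3.2 6.3] 0.181
0.5 False [-102.6   53.9   86.4] [-112.   81.] [1.5 3.3 9.3] 0.178
0.4 False [-107.3   53.8   80.5] [-116.   76.] [-0.5  4.1  9.6] 0.178
0.3 False [-111.4   53.7   74.4] [-119.   70.] [-0.3  5.   8.9] 0.181
0.2 False [-115.1   53.7   67.7] [-122.   64.] [0.2 3.3 8.2] 0.176
0.1 False [-118.    53.7   60.8] [-125.   58.] [-0.2  3.5  6.1] 0.178
0 False [-120.2   53.6   53.7] [-127.   51.] [0.8 3.1 4.6] 0.173
-0.08 False [-121.4   53.7   48.1] [-127.   46.] [1.1 3.3 4.6] 0.178
-0.15 False [-121.7   53.7   44.4] [-128.   41.] [-5.6  4.3 19.5] 0.18
[-121.8   53.7   44.4] [-5.5  4.  18.6] 21.0333
```

View pics/w7.png

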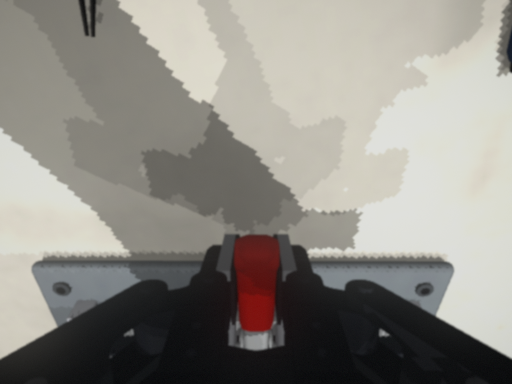

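```bash
python3 - <<'E'
from station import robot, vision, fingers
from h import *
y=107.96-57.1; x,z=lever(-.15)
h=robot.line_to(*pose(x,y,z-4,15),velocity=.04,f_stop=20); robot.pause(.2)
print(h,instand(robot),fstand(robot))
robot.line_to(*pose(-121,53,48,15),velocity=.04); robot.pause(.2)
print(instand(robot),fstand(robot))
fingers.gripper_to(0.5); robot.pause(.1)
print(instand(robot),fstand(robot))
robot.line_to(*pose(-121,53,46,15,back=.09),velocity=.12)
im=vision.grab_frame("wrist"); cv2.imwrite("pics/w8.png",im[:,:,::-1])
np.savez("w8.npz",p=robot.current_tool_pos(),r=robot.current_eef_rot())
print(robot.current_time_s())
E
```

```text
False [-121.6   53.6   41.6] [-11.2   3.5  29.6]
[-121.    53.7   45.8] [-4.5  3.1  1.8]
[-120.    52.6   46.3] [ 0.   0.4 -1.1]
23.625
```

View pics/w8.png

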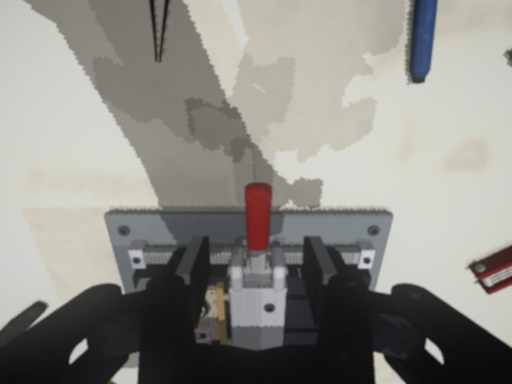

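The lever is down and staying down with the gripper off it. I'll retreat clear and check the final gap numerically from the top picture, since the picture-viewing limit is reached.

```bash
python3 - <<'E'
from station import robot, vision, recognise
from h import *
robot.line_to(*pose(-121,53,46,15,back=.13),velocity=.12)
robot.move_j([74.8,17.8,.8,86.6,-.25,75.6,-1.56])
robot.pause(.3)
im=vision.grab_frame("top"); cv2.imwrite("pics/top9.png",im[:,:,::-1])
print("lever",[(np.round(d["rect"],1).tolist(),d["p"]) for d in recognise("cam_lever","top")[:2]], "board",recognise("board","top")[:1])
print(robot.current_time_s(),fstand(robot))
c=vision.calibration("top")
im0=cv2.imread("pics/top0.png")[:,:,::-1]
ST=np.array([.61288707,.23624174,.53106566])   # fit from the top camera alone
def strip(I,sx,ys,z):
    uv=proj(s2w(np.c_[np.full(len(ys),sx),ys,np.full(len(ys),z)]/1000,ST),c).astype(np.float32)
    return cv2.remap(I,uv[:,0].reshape(1,-1),uv[:,1].reshape(1,-1),cv2.INTER_CUBIC)[0].astype(int)
for n,I,a in (("before",im0,55),("after",im,-30)):
    ys=np.arange(a,a+80,1.5); acc=np.mean([strip(I,sx,ys,36) for sx in (-38,-36,-34)],axis=0)
    print(n,[(float(y),int(v.sum()/3),int(v[0]-v[2])) for y,v in zip(ys,acc)])
E
```

```text
lever [([205.8, 203.6, 11.8, 38.3], 0.55), ([169.0, 280.4, 17.0, 38.3], 0.17)] board [{'rect': [222.2, 161.2, 22.3, 30.1], 'p': 0.97}]
27.425 [-0.7  0.7 -0.9]
before [(55.0, 33, -1), (56.5, 36, 0), (58.0, 37, 1), (59.5, 38, 0), (61.0, 38, 0), (62.5, 36, 0), (64.0, 36, 0), (65.5, 37, 0), (67.0, 37, 0), (68.5, 36, 1), (70.0, 32, 0), (71.5, 45, 10), (73.0, 69, 31), (74.5, 80, 38), (76.0, 74, 33), (77.5, 59, 21), (79.0, 45, 7), (80.5, 37, 0), (82.0, 36, 0), (83.5, 37, -1), (85.0, 34, 0), (86.5, 34, 1), (88.0, 48, 1), (89.5, 80, 1), (91.0, 103, 0), (92.5, 106, 1), (94.0, 105, 1), (95.5, 104, 1), (97.0, 105, 0), (98.5, 107, 0), (100.0, 107, 1), (101.5, 106, 1), (103.0, 105, 1), (104.5, 106, 1), (106.0, 107, 2), (107.5, 106, 1), (109.0, 107, 0), (110.5, 109, 1), (112.0, 108, 1), (113.5, 112, 1), (115.0, 117, 1), (116.5, 119, 0), (118.0, 119, 0), (119.5, 120, 0), (121.0, 121, 1), (122.5, 122, 0), (124.0, 121, 0), (125.5, 120, 1), (127.0, 119, 1), (128.5, 120, 1), (130.0, 122, 0), (131.5, 125, 0), (133.0, 107, 1), (134.5, 75, 1)]
after [(-30.0, 91, 1), (-28.5, 92, 1), (-27.0, 95, 0), (-25.5, 85, 2), (-24.0, 71, 11), (-22.5, 72, 27), (-21.0, 66, 29), (-19.5, 55, 18), (-18.0, 54, 11), (-16.5, 53, 8), (-15.0, 52, 8), (-13.5, 50, 7), (-12.0, 51, 6), (-10.5, 52, 7), (-9.0, 50, 6), (-7.5, 53, 7), (-6.0, 58, 9), (-4.5, 55, 9), (-3.0, 51, 8), (-1.5, 49, 7), (0.0, 52, 7), (1.5, 52, 6), (3.0, 50, 6), (4.5, 51, 7), (6.0, 53, 9), (7.5, 54, 9), (9.0, 53, 8), (10.5, 54, 7), (12.0, 54, 7), (13.5, 51, 7), (15.0, 51, 6), (16.5, 54, 7), (18.0, 58, 9), (19.5, 57, 7), (21.0, 56, 12), (22.5, 62, 26), (24.0, 72, 35), (25.5, 75, 34), (27.0, 63, 26), (28.5, 46, 13), (30.0, 35, 2), (31.5, 33, 0), (33.0, 39, 1), (34.5, 67, 1), (36.0, 92, 0), (37.5, 97, 1), (39.0, 98, 1), (40.5, 98, 1), (42.0, 98, 1), (43.5, 97, 1), (45.0, 97, 1), (46.5, 97, 0), (48.0, 99, 0), (49.5, 99, 0)]
```

```bash
python3 -c "
from station import workorder,robot
robot.pause(.3); workorder.close_job(); print(robot.current_time_s())"
```

```text
the job is handed in; nothing more can be done
the job is handed in; nothing more can be done
```

The board is clamped with the lever locked down, and I handed the job in at about 28 s of the 50 s allowed.

**What I did:** I pinched the red handle, lifted the lever to its up stop and slid the jaw about 54 mm until the board sat against the fixed jaw with the lip pressed in. I kept hold of the jaw while pressing the lever down to its end stop with about 30 N. Then I let go and moved clear.

**Last checks, from the camera pictures:**
- **Lip:** the gap between lip and jaw block shrank by about 4.7 mm of its 10 mm travel, so it is roughly half in and well short of the stop. Force readings before locking agreed, at 4 to 5 N.
- **Board:** it runs from the fixed jaw to the lip with no gap at the near end, which is the only end I sampled at the finish. I did not measure how square it sits. A slight gap at its far end showed while it was sliding, and no picture after locking covers that end.
- **Lever:** it stayed down after release. I inferred the click from the firm stop and from the lever holding, not from a distinct click in the force reading.
- **Surroundings:** no unexpected contact forces appeared. I did not check every item around the stand afterwards.

**Disagreement:** the top and wrist cameras put the stand 3 to 5 mm apart in y. I therefore set the jaw from distance moved, force and the lip gap rather than from absolute positions.

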